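# Make up two centrifuge buckets as a balanced pair

### The arm

A 7-joint arm with a two-finger parallel gripper is mounted at the origin on a cart in front of the work surface, level with it; the furniture and walls round the work are solid. World frame = base frame: x ahead of the robot, y to its left, z up, the work surface at z = 0. Lengths are in m, angles in rad, forces in N, time in s.
With the tool pointing down it reaches from about 0.4 to 0.9 m from the base axis. Payload 5.5 kg.
Tool frame: the origin (TCP) lies between the finger pads; the fingertips stand 22 mm ahead of it and the grasp point (between the pads) lies 3 mm ahead of it; z points along the fingers, y is the line along which they close (so a half turn about z gives the same grasp; the last joint's range is limited). The gripper opens to 85 mm and grips with 20 to 120 N. Pads are 22 mm wide; open, the fingers measure 114 mm over their backs; the gripper's body (76 mm by 85 mm) begins 54 mm behind the grasp point. The pads swing forward as they close: fully open they stand 13 mm farther back than shut.
Start: joints at [-1.077, 0.501, -0.427, 1.55, 0.221, 1.138, -0.21], TCP at [0.149, 0.633, 0.253] pointing down, gripper open.
Joint ranges: [-2.88, 2.88], [-0.31, 2.03], [-1.54, 1.56], [0.2, 2.42], [-1.41, 4.55], [0.19, 2.02], [-2.57, 2.57]. Speed limits (rad/s): [2.57, 2.57, 3.14, 3.14, 3.14, 3.14, 3.14].

### API

Orientations are given as a rotation vector (axis times angle).
In Python, from bench import arm, grab_frame gives the robot as it stands. The module is installed in compiled form; this text tells all that it offers.
- The arm moves only by the tool play_rows, never from a script. Its argument "increments" is a list that holds one entry, the list of rows, each a list of 7 numbers: the shift along the tool's x, y, z in cm, then the turn, a rotation vector about the tool's x, y, z in degrees, then the gripper's target within -1 to 1 (shut at 1, half-way at 0, fully open at -1). In form: [[[dx, dy, dz, rx, ry, rz, jaw], ...]]. A call has 1 to 10 rows; each row is the pose to reach, as a shift and turn from the pose commanded when the call began, along the tool's axes at that moment; what a row does not reach only later rows make up. A row lasts 1/8 s, in which the tool goes at most 62.5 mm and 10.7 degrees, less where a joint would pass 70% of its speed; a pose out of reach is approached as far as the arm can. A call with a gripper value outside its range is refused whole. The fingers move at their own pace and stop on an object; "squeeze" is the grip in N (left out, the last holds). Time passes only in rows, so rows that repeat a pose let the fingers close. It gives the time, the measured TCP pose, the force, the opening and the grip force at its end, in the units of the state.
- arm.get_state(): the state, without advancing time (a new reading comes with each control period).
- grab_frame(name): name is "scene" or "top"; returns a dict with "img" (480x640x3 uint8, blue, green, red), "intrinsics" (3x3 intrinsics, pixels), "R" (3x3) and "t" (3): a world point X has camera coordinates R X + t. Camera axes: x right, y down, z forward; pixel columns grow to the right and rows downward; lengths in m; the calibration is good to about 2 mm. A picture is of the moment at which its call begins. There is no depth.
- arm.close_job(): hands the job in; it is judged then, once.
The state is a dict: "time": time; "joint_positions": joint angles; "qvel": joint speeds; "tau": joint torques, N m; "tool_pos": TCP position; "ee_rot": TCP orientation; "wrist_force": force on the tool from outside, world axes, zero at the start; "moment": the same for the moment, N m; "opening": finger opening in m; "finger_force": force on a finger pad.
Only numpy, scipy, OpenCV 4.12 (cv2) and the standard library are available. Lean on these libraries where they do the work, as an engineer would, in place of code of your own. Each camera call takes 0.05 s, during which the arm holds its last target. There are 200 camera calls.

### The job

Make up the two metal centrifuge buckets as a balanced pair for the urine spin: first set a wide-bored plastic sleeve right down into each bucket, then stand one of the two tall capped tubes right down in each sleeve. The narrow-bored sleeve and the small vial belong to another run, so leave them standing where they are. Finish with both buckets upright and everything let go.

Things in the scene. Friction and masses are not known exactly. Their poses are not given: they have to be found in the camera images.
- bucket_1: round dark-grey metal swing-out centrifuge bucket, open at the top, loose on the bench pad: 60 mm outside diameter (68 mm over two small steel pins on opposite sides, along its y), 48 mm high, bore 54 mm, inner floor 8 mm above its underside; about 0.45 kg. Origin at the centre of its underside, z up. The two are alike; either sleeve may go into either bucket.
- sleeve_wide_1_mid (a point): mid-point (on the axis, 38 mm above the underside; z up) of a loose off-white WIDE-bored plastic sleeve, a round cup open at the top: 46 mm outside (47 over thin ribs near the top), 76 mm high, bore 36 mm, inner floor 12 mm above its underside, foot tapered to 38 mm; 90 g. Seated, its top stands 36 mm above the bucket's rim: grip its upper part from outside. Both wide ones are alike.
- tube_tall_1_mid (a point): mid-point (on the axis, 51 mm above the underside; z up) of a loose TALL sample tube standing upright: off-white body 29 mm across, foot tapered to 24 mm, blue ribbed fixed cap 34 mm across on the top 20 mm, 102 mm high over all; 45 g. Seated, it stands 38 mm out of the sleeve's top: grip it by the cap. Both tall tubes are alike; either may go into either sleeve.
- bucket_2: round dark-grey metal swing-out centrifuge bucket, open at the top, loose on the bench pad: 60 mm outside diameter (68 mm over two small steel pins on opposite sides, along its y), 48 mm high, bore 54 mm, inner floor 8 mm above its underside; about 0.45 kg. Origin at the centre of its underside, z up. The two are alike; either sleeve may go into either bucket.
- sleeve_wide_2_mid (a point): mid-point (on the axis, 38 mm above the underside; z up) of a loose off-white WIDE-bored plastic sleeve, a round cup open at the top: 46 mm outside (47 over thin ribs near the top), 76 mm high, bore 36 mm, inner floor 12 mm above its underside, foot tapered to 38 mm; 90 g. Seated, its top stands 36 mm above the bucket's rim: grip its upper part from outside. Both wide ones are alike.
- tube_tall_2_mid (a point): mid-point (on the axis, 51 mm above the underside; z up) of a loose TALL sample tube standing upright: off-white body 29 mm across, foot tapered to 24 mm, blue ribbed fixed cap 34 mm across on the top 20 mm, 102 mm high over all; 45 g. Seated, it stands 38 mm out of the sleeve's top: grip it by the cap. Both tall tubes are alike; either may go into either sleeve.
- sleeve_narrow_mid (a point): on the axis, half-way up (38 mm above the underside), of the odd sleeve, to be left alone: same off-white plastic, outside shape and height as the wide-bored ones (46 mm across, 76 mm high) but with thick walls and a NARROW bore of 22 mm. z up.
- vial_small_mid (a point): on the axis, half-way up (29 mm above the underside), of the small vial, to be left alone: same make as the tall tubes but only 58 mm high, body 20 mm and blue cap 25 mm in diameter. z up.
Mind the look-alikes: they are no part of the job. Leave any green or yellow look-alike of the part that bears sleeve_wide_2_mid alone.

How it is judged:
By the outcome, as a careful person would: the job done as asked, in the order asked, and still so for the second after the job is handed in, with the robot touching nothing.
It also fails if it takes over 96 s, if anything falls off the work surface, if the arm or the gripper's body presses on something with over 40 N, if the wrist force passes 120 N, or if a joint passes its speed limit or range.

## Working session

There is one attempt and no reset: what is moved stays moved. The work goes in short steps, Python scripts to look and compute and a tool call to move; the robot and the scene stay as the last step left them, time stands still between calls to the robot, and variables do not carry over. Pictures are saved under pics/ and viewed, at most 14 in all, crops included, and the job is handed in when it is done.

Besides the shell and the picture viewer there is one more tool, called as name(argument=value, ...) on one line, values as JSON. play_rows: Moves the arm, as the interface text tells. Its arguments: {"type":"object","properties":{"increments":{"type":"array","items":{"type":"array","items":{"type":"array","items":{"type":"number"}}}},"squeeze":{"type":"number"}},"required":["increments"]}

```bash
mkdir -p pics; cat > h.py <<'E'
import numpy as np,cv2,json
from bench import arm,grab_frame
np.set_printoptions(precision=4,suppress=True)
def snap(n):
    f=grab_frame(n);return f
def ray(f,u,v):
    K,R,t=[np.array(f[k]) for k in("intrinsics","R","t")]
    return -R.T@t, R.T@np.linalg.solve(K,[u,v,1])
def atz(f,u,v,z):
    c,d=ray(f,u,v);return c+d*(z-c[2])/d[2]
def proj(f,X):
    K,R,t=[np.array(f[k]) for k in("intrinsics","R","t")]
    p=K@(R@np.array(X)+t);return p[:2]/p[2]
E
python3 - <<'E'
from h import *
import pickle
for n in("scene","top"):
    f=snap(n);pickle.dump(f,open(n+"0.pkl","wb"));cv2.imwrite(f"pics/{n}0.png",f["img"]);print(n,ray(f,320,240),np.array(f["intrinsics"])[0,0])
print(arm.get_state())
E
```

```text
scene (array([-0.0347, -0.403 ,  0.5998]), array([ 0.6413,  0.4631, -0.6118])) 528.3505813493365
top (array([ 0.3139, -0.0271,  1.1968]), array([ 0.1697, -0.0122, -0.9855])) 580.8958778910174
{'time': 0.1, 'joint_positions': array([-1.0768,  0.5018, -0.4268,  1.5513,  0.2208,  1.1383, -0.2103]), 'qvel': array([ 0.0019, -0.0018, -0.0022, -0.0022,  0.0012, -0.0021, -0.0003]), 'tau': array([ -0.0118, -57.081 ,  -5.8387, -28.1749,   0.0106,   0.0054,
         0.    ]), 'tool_pos': array([0.1486, 0.6322, 0.2523]), 'ee_rot': array([-0.3616, -3.1205,  0.0028]), 'wrist_force': array([-0.1967, -0.4742,  0.4863]), 'moment': array([ 0.001 , -0.0509,  0.0295]), 'finger_force': 0.0, 'opening': 0.08555535950966761}
```

View pics/scene0.png

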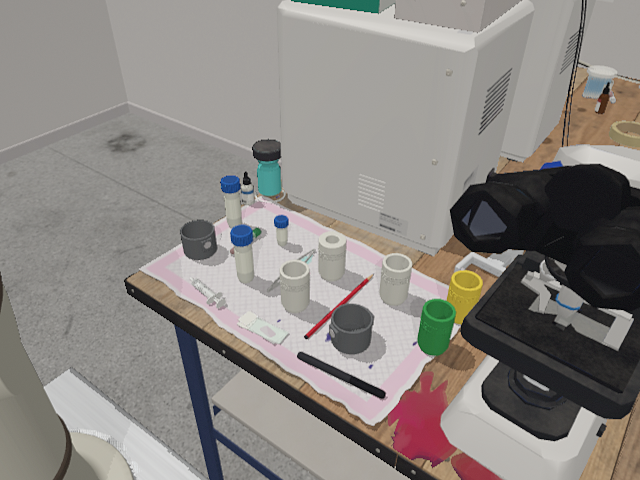

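View pics/top0.png

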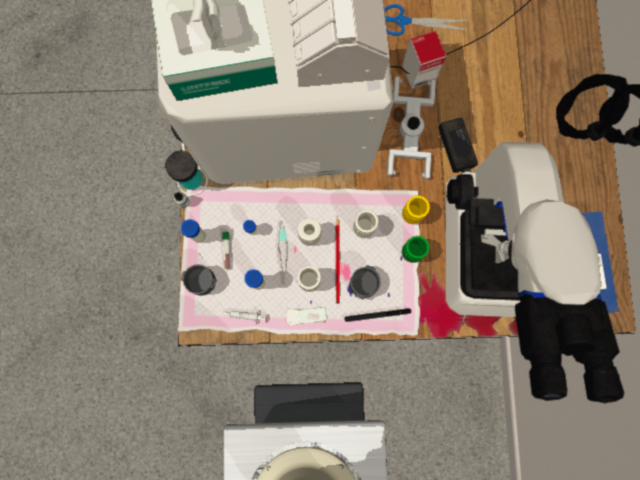

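Scene and top show two buckets (top 199,280 and 365,282), three off-white sleeves (309,231), (366,222), (308,278), tall tubes (190,229), (254,279), vial (250,226), and green and yellow decoys at the right. The arm is out of view.

```bash
python3 - <<'E'
from h import *
import pickle
f=pickle.load(open("top0.pkl","rb"));g=pickle.load(open("scene0.pkl","rb"))
cv2.imwrite("pics/t1.png",cv2.resize(f["img"][200:310,170:435],None,fx=3,fy=3,interpolation=cv2.INTER_CUBIC))
cv2.imwrite("pics/s1.png",cv2.resize(g["img"][165:365,170:430],None,fx=3,fy=3,interpolation=cv2.INTER_CUBIC))
E
```

```text
(no output)
```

View pics/t1.png

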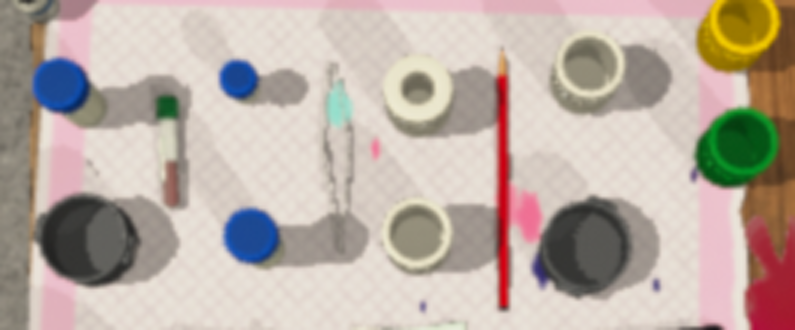

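View pics/s1.png

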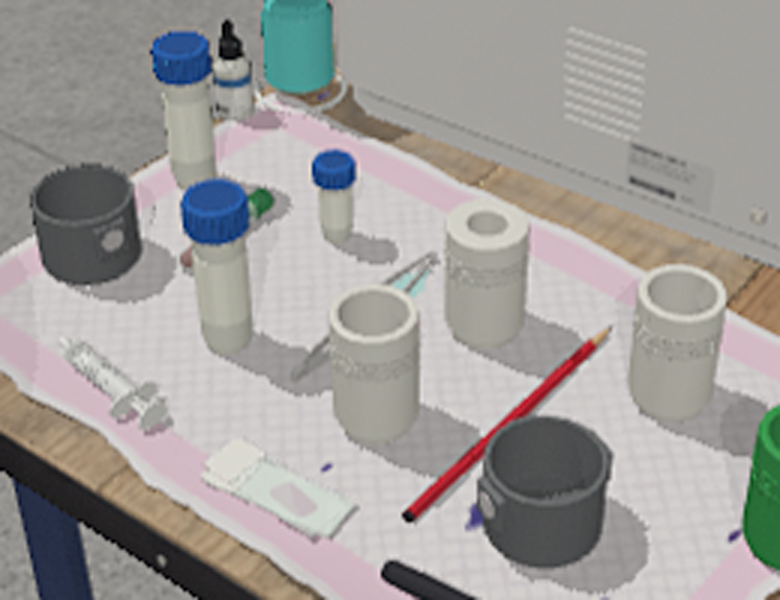

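Crops: the narrow sleeve is at top-crop (418,90). The wide ones are (588,67) and (417,234), the tubes (61,86) and (251,236), and the bucket rims (88,239) and (585,246). I'll triangulate from both views.

```bash
python3 - <<'E'
from h import *
import pickle
f=pickle.load(open("top0.pkl","rb"));g=pickle.load(open("scene0.pkl","rb"))
P=dict(wA=((588,67),(681,294),.076),wB=((417,234),(374,315),.076),tA=((61,86),(181,46),.102),tB=((251,236),(216,198),.102),b1=((88,239),(86,196),.048),b2=((585,246),(546,457),.048),nar=((418,90),(487,224),.076),vial=((239,78),(334,161),.058))
for k,(a,b,h) in P.items():
    ua=np.array(a)/3+[170,200]-.33;ub=np.array(b)/3+[170,165]-.33
    c1,d1=ray(f,*ua);c2,d2=ray(g,*ub)
    s=np.linalg.lstsq(np.c_[d1,-d2],c2-c1,rcond=None)[0]
    p,q=c1+s[0]*d1,c2+s[1]*d2
    print(k,"tri",(p+q)/2,"gap %.4f"%np.linalg.norm(p-q),"top",atz(f,*ua,h)[:2],"scene",atz(g,*ub,h)[:2])
from scipy.spatial.transform import Rotation as R
print(R.from_rotvec(arm.get_state()['ee_rot']).as_matrix())
E
```

```text
wA tri [ 0.5412 -0.1327  0.0738] gap 0.0016 top [ 0.5403 -0.1318] scene [ 0.5394 -0.1344]
wB tri [ 0.434  -0.017   0.0736] gap 0.0005 top [ 0.4336 -0.0168] scene [ 0.432  -0.0189]
tA tri [0.5325 0.2084 0.1015] gap 0.0001 top [0.5323 0.2084] scene [0.5319 0.2078]
tB tri [0.4328 0.0875 0.1011] gap 0.0007 top [0.4325 0.0876] scene [0.4323 0.0864]
b1 tri [0.4393 0.2014 0.0476] gap 0.0002 top [0.4394 0.2012] scene [0.4389 0.2011]
b2 tri [ 0.4259 -0.1278  0.047 ] gap 0.0010 top [ 0.4255 -0.1273] scene [ 0.4254 -0.1286]
nar tri [ 0.5285 -0.0202  0.075 ] gap 0.0004 top [ 0.5281 -0.02  ] scene [ 0.5275 -0.0211]
vial tri [0.543  0.0994 0.0575] gap 0.0007 top [0.5431 0.0991] scene [0.5422 0.0992]
[[-0.9735  0.2287 -0.0005]
 [ 0.2287  0.9735 -0.0018]
 [ 0.     -0.0018 -1.    ]]
```

play_rows(increments=[[[-3.8,-3.5,0,0,0,-1.3,-1],[-7.6,-7,0,0,0,-2.6,-1],[-11.4,-10.5,0,0,0,-3.9,-1],[-15.2,-14,0,0,0,-5.2,-1],[-19,-17.5,0,0,0,-6.6,-1],[-23,-21.2,0,0,0,-8,-1],[-27,-25,0,0,0,-9.4,-1],[-31,-28.7,0,0,0,-10.8,-1],[-35,-32.4,0,0,0,-12.2,-1],[-38.2,-35.4,0,0,0,-13.2,-1]]])

```text
time: 1.35
tool_pos: [0.4404, 0.1984, 0.2531]
ee_rot: [-0.002, -3.141, 0.001]
wrist_force: [0.7, 0.8, 0.7]
opening: 0.0852
finger_force: 0.0
```

```bash
python3 - <<'E'
from h import *
import pickle
from scipy.spatial.transform import Rotation as R
s=arm.get_state();print(s['time'],s['joint_positions'],s['tool_pos']);print(R.from_rotvec(s['ee_rot']).as_matrix())
f=pickle.load(open("top0.pkl","rb"));g=pickle.load(open("scene0.pkl","rb"))
for a,b in (((181,165),(267,147)),((180,197),(246,174))):
    c1,d1=ray(f,*a);c2,d2=ray(g,*b)
    t=np.linalg.lstsq(np.c_[d1,-d2],c2-c1,rcond=None)[0];print(c1+t[0]*d1,c2+t[1]*d2)
E
```

```text
1.35 [-0.2589  0.1813 -0.2454  1.9632  0.0524  1.0034  1.0408] [0.4404 0.1984 0.2531]
[[-1.      0.0013 -0.0001]
 [ 0.0013  1.     -0.0005]
 [ 0.0001 -0.0005 -1.    ]]
[0.6564 0.225  0.1108] [0.6554 0.2261 0.1108]
[0.6027 0.2354 0.0714] [0.6018 0.2362 0.0714]
```

play_rows(increments=[[[0.1,-4.3,1,0,0,0,-1],[0.3,-8.6,2,0,0,0,-1],[0.4,-13,3,0,0,0,-1],[0.6,-17.3,4,0,0,0,-1],[0.7,-20.5,5,0,0,0,-1],[0.7,-21.6,6,0,0,0,-1],[0.7,-21.6,8,0,0,0,-1],[0.7,-21.6,9,0,0,0,-1],[0.7,-21.6,9,0,0,0,-1]]], squeeze=30)

```text
time: 2.48
tool_pos: [0.4319, -0.0143, 0.1626]
ee_rot: [0.002, -3.14, -0.001]
wrist_force: [-0.2, -0.2, -0.7]
opening: 0.0852
finger_force: 0.0
```

```bash
python3 - <<'E'
from h import *
f=snap("scene");g=snap("top")
a=cv2.resize(f["img"][165:365,200:400],None,fx=2.4,fy=2.4);b=cv2.resize(g["img"][180:330,245:395],None,fx=2,fy=2)
b=cv2.copyMakeBorder(b,0,a.shape[0]-b.shape[0],0,0,cv2.BORDER_CONSTANT)
cv2.imwrite("pics/c1.png",np.hstack([a,b]))
E
```

```text
(no output)
```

View pics/c1.png

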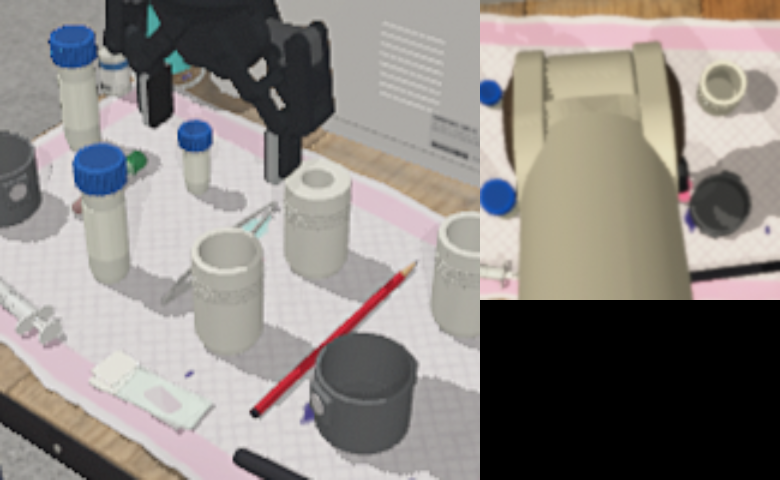

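The open fingers straddle the near wide sleeve from above, with crop rim centre near (228,250). The top view is blocked by the wrist. I'll descend.

play_rows(increments=[[[0,0,2,0,0,0,-1],[0,0,4,0,0,0,-1],[0,0,6,0,0,0,-1],[0,0,6,0,0,0,-1],[0,0,6,0,0,0,-1]]])

```text
time: 3.2
tool_pos: [0.4332, -0.015, 0.1041]
ee_rot: [0.0, 3.14, 0.0]
wrist_force: [0.1, 1.0, -0.0]
opening: 0.0851
finger_force: 0.0
```

play_rows(increments=[[[0,-0.2,1.3,0,0,0,-1],[0,-0.2,2.6,0,0,0,-1],[0,-0.2,3.8,0,0,0,-1],[0,-0.2,3.8,0,0,0,-1],[0,-0.2,3.8,0,0,0,0.2],[0,-0.2,3.8,0,0,0,0.5],[0,-0.2,3.8,0,0,0,1],[0,-0.2,3.8,0,0,0,1],[0,-0.2,3.8,0,0,0,1],[0,-0.2,3.8,0,0,0,1]]], squeeze=30)

```text
time: 4.45
tool_pos: [0.4329, -0.0172, 0.0657]
ee_rot: [0.001, 3.141, -0.0]
wrist_force: [-0.8, -1.0, 6.3]
opening: 0.0456
finger_force: 30.7
```

play_rows(increments=[[[0,0,-2,0,0,0,1],[0,0,-5,0,0,0,1],[0,0,-9,0,0,0,1],[0,0,-13,0,0,0,1],[-0.2,3.5,-13.5,0,0,0,1],[-0.3,8,-13.5,0,0,0,1],[-0.4,12.5,-13.5,0,0,0,1],[-0.5,17,-13.5,0,0,0,1],[-0.6,20.5,-13.5,0,0,0,1],[-0.6,21.9,-13.5,0,0,0,1]]])

```text
time: 5.7
tool_pos: [0.4379, 0.2039, 0.2001]
ee_rot: [0.004, -3.141, -0.001]
wrist_force: [0.1, -0.8, 0.0]
opening: 0.0455
finger_force: 31.3
```

play_rows(increments=[[[0,0,2,0,0,0,1],[0,0,4,0,0,0,1],[0,0,6,0,0,0,1],[0,0,7,0,0,0,1],[0,0,7,0,0,0,1],[0,0,7,0,0,0,1]]])

```text
time: 6.45
tool_pos: [0.439, 0.2018, 0.1309]
ee_rot: [0.001, 3.141, 0.001]
wrist_force: [0.1, 0.9, -1.5]
opening: 0.0454
finger_force: 31.3
```

```bash
python3 - <<'E'
from h import *
f=snap("scene")
cv2.imwrite("pics/c2.png",cv2.resize(f["img"][140:290,130:330],None,fx=3.5,fy=3.5,interpolation=cv2.INTER_CUBIC))
E
```

```text
(no output)
```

View pics/c2.png

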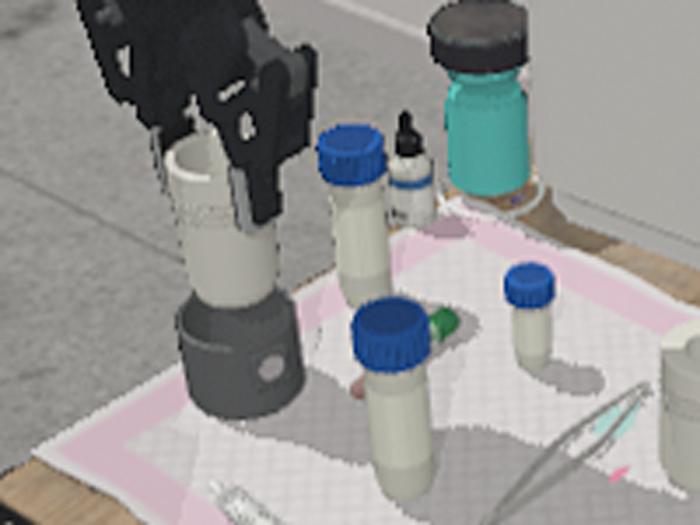

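The sleeve hangs upright just above the bucket: its axis is at about crop x 235 and the bucket's at about 240. Lowering it now.

play_rows(increments=[[[0,0,1,0,0,0,1],[0,0,2,0,0,0,1],[0,0,3,0,0,0,1],[0,0,4,0,0,0,1],[0,0,4.8,0,0,0,1],[0,0,5.3,0,0,0,1],[0,0,5.5,0,0,0,1],[0,0,5.6,0,0,0,1],[0,0,5.6,0,0,0,1]]])

```text
time: 7.62
tool_pos: [0.4387, 0.2019, 0.0745]
ee_rot: [0.001, 3.141, 0.0]
wrist_force: [0.5, -0.4, -1.0]
opening: 0.0457
finger_force: 31.2
```

play_rows(increments=[[[0,0,0.1,0,0,0,0],[0,0,0.1,0,0,0,-0.5],[0,0,0.1,0,0,0,-1],[0,0,0.1,0,0,0,-1],[0,0,-2,0,0,0,-1],[0,0,-5,0,0,0,-1],[0,0,-9,0,0,0,-1],[0,0,-13,0,0,0,-1],[0,0,-13,0,0,0,-1]]])

```text
time: 8.75
tool_pos: [0.4407, 0.2029, 0.2075]
ee_rot: [0.001, 3.135, 0.004]
wrist_force: [-0.2, -0.8, -0.3]
opening: 0.0853
finger_force: 0.0
```

play_rows(increments=[[[-1.2,-4,0,0,0,0,-1],[-2.5,-8.2,0,0,0,0,-1],[-3.8,-12.5,0,0,0,0,-1],[-5.1,-16.8,0,0,0,0,-1],[-6.4,-21,0,0,0,0,-1],[-7.7,-25.3,0,0,0,0,-1],[-9,-29.5,0,0,0,0,-1],[-10,-32.7,1,0,0,0,-1],[-10.2,-33.4,3,0,0,0,-1],[-10.2,-33.4,5,0,0,0,-1]]])

```text
time: 10.0
tool_pos: [0.5398, -0.1336, 0.1525]
ee_rot: [-0.004, -3.14, 0.0]
wrist_force: [0.7, 1.0, -0.3]
opening: 0.0854
finger_force: 0.0
```

play_rows(increments=[[[0,0,2,0,0,0,-1],[0,0,4,0,0,0,-1],[0,0,5,0,0,0,-1],[0,0,5,0,0,0,-1]]])

```text
time: 10.5
tool_pos: [0.5395, -0.132, 0.1031]
ee_rot: [-0.001, -3.139, -0.001]
wrist_force: [0.1, -0.1, -1.0]
opening: 0.0854
finger_force: 0.0
```

```bash
python3 - <<'E'
from h import *
f=snap("scene")
a=cv2.resize(f["img"][180:380,300:480],None,fx=2.4,fy=2.4);b=cv2.resize(f["img"][150:290,150:290],None,fx=2.4,fy=2.4)
b=cv2.copyMakeBorder(b,0,a.shape[0]-b.shape[0],0,0,cv2.BORDER_CONSTANT)
cv2.imwrite("pics/c3.png",np.hstack([a,b]))
E
```

```text
(no output)
```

View pics/c3.png

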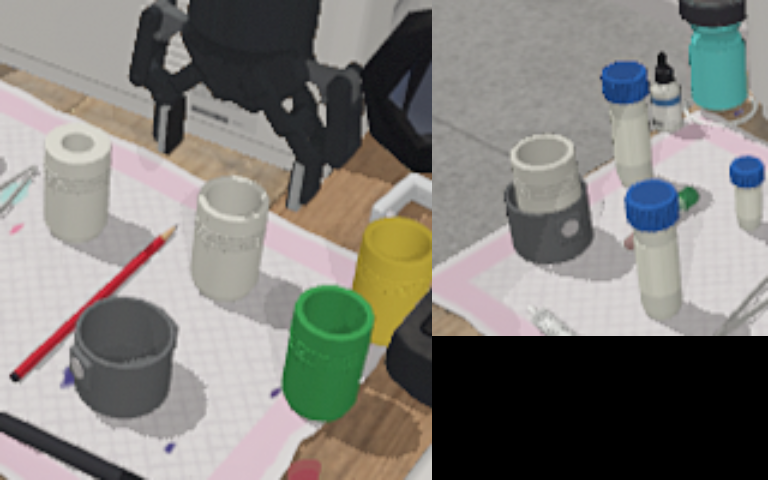

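Sleeve 1 is fully seated in bucket 1. The gripper straddles the second wide sleeve, and its outer finger clears the yellow and green cups.

play_rows(increments=[[[-0.1,0,1.3,0,0,0,-1],[-0.1,0,2.6,0,0,0,-1],[-0.1,0,3.7,0,0,0,-1],[-0.1,0,3.7,0,0,0,-1],[-0.1,0,3.7,0,0,0,0.2],[-0.1,0,3.7,0,0,0,0.5],[-0.1,0,3.7,0,0,0,1],[-0.1,0,3.7,0,0,0,1],[-0.1,0,3.7,0,0,0,1],[-0.1,0,3.7,0,0,0,1]]])

```text
time: 11.8
tool_pos: [0.542, -0.1325, 0.0679]
ee_rot: [0.001, 3.14, -0.0]
wrist_force: [-0.7, -0.4, 5.8]
opening: 0.0454
finger_force: 30.7
```

play_rows(increments=[[[0,0,-2,0,0,0,1],[0,0,-4.5,0,0,0,1],[0,0,-7,0,0,0,1],[2.5,0.1,-7.5,0,0,0,1],[5.5,0.2,-7.5,0,0,0,1],[8.5,0.4,-7.5,0,0,0,1],[10.8,0.5,-7,0,0,0,1],[11.5,0.5,-6.5,0,0,0,1],[11.5,0.5,-6.5,0,0,0,1],[11.5,0.5,-6.5,0,0,0,1]]])

```text
time: 13.05
tool_pos: [0.4277, -0.1272, 0.1324]
ee_rot: [0.0, 3.141, -0.0]
wrist_force: [0.4, -0.0, -0.7]
opening: 0.0457
finger_force: 31.1
```

```bash
python3 - <<'E'
from h import *
f=snap("scene");s=arm.get_state();print(s['tool_pos'])
cv2.imwrite("pics/c4.png",cv2.resize(f["img"][210:370,280:440],None,fx=3.5,fy=3.5,interpolation=cv2.INTER_CUBIC))
E
```

```text
[ 0.4277 -0.1272  0.1324]
```

View pics/c4.png

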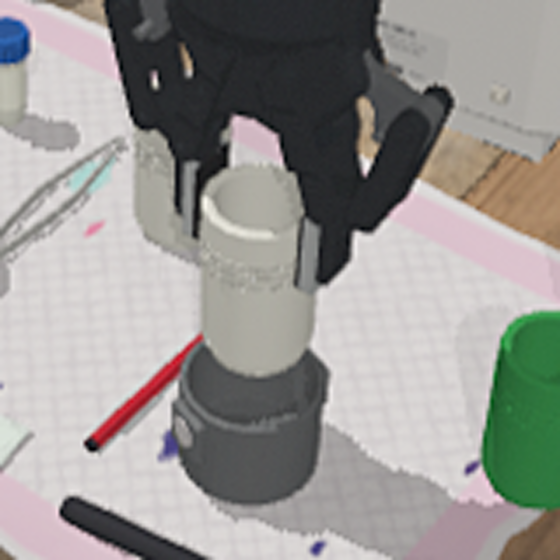

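The second sleeve hangs over bucket 2, with its lower edges at crop x 206–312 (axis about 259) and the bucket at 178–324 (axis about 251). I'll check for an offset.

```bash
python3 - <<'E'
from h import *
f=snap("scene")
for z in(.058,.048,.03): print(z,(proj(f,[.4257,-.1278,z])-[280,210])*3.5)
print((proj(f,[.4277,-.1278,.058])-[280,210])*3.5,(proj(f,[.4257,-.1298,.058])-[280,210])*3.5)
E
```

```text
0.058 [250.7966 355.9243]
0.048 [249.6697 373.1774]
0.03 [247.6861 403.5475]
[253.5071 353.1024] [254.8971 358.0465]
```

play_rows(increments=[[[0.2,0.1,0.5,0,0,0,1],[0.2,0.1,1.5,0,0,0,1],[0.2,0.1,2.5,0,0,0,1],[0.2,0.1,3.5,0,0,0,1],[0.2,0.1,4.5,0,0,0,1],[0.2,0.1,5.1,0,0,0,1],[0.2,0.1,5.4,0,0,0,1],[0.2,0.1,5.6,0,0,0,1],[0.2,0.1,5.6,0,0,0,1]]])

```text
time: 14.28
tool_pos: [0.4246, -0.1262, 0.0764]
ee_rot: [0.001, 3.141, -0.0]
wrist_force: [0.2, -0.5, -1.1]
opening: 0.0457
finger_force: 31.1
```

play_rows(increments=[[[0,0,0.1,0,0,0,1],[0,0,0.1,0,0,0,0],[0,0,0.1,0,0,0,-0.5],[0,0,0.1,0,0,0,-1],[0,0,0.1,0,0,0,-1],[0,0,-2,0,0,0,-1],[0,0,-5,0,0,0,-1],[0,0,-9,0,0,0,-1],[0,0,-13,0,0,0,-1],[0,0,-14,0,0,0,-1]]])

```text
time: 15.52
tool_pos: [0.4259, -0.1266, 0.2188]
ee_rot: [0.001, 3.137, -0.002]
wrist_force: [0.0, -0.1, -0.4]
opening: 0.0852
finger_force: 0.0
```

play_rows(increments=[[[-1.2,4,0,0,0,0,-1],[-2.5,8.2,0,0,0,0,-1],[-3.9,12.5,0,0,0,0,-1],[-5.3,16.8,0,0,0,0,-1],[-6.6,21,0,0,0,0,-1],[-8,25.3,0,0,0,0,-1],[-9.3,29.5,0,0,0,0,-1],[-10.4,32.7,0,0,0,0,-1],[-10.7,33.5,2,0,0,0,-1],[-10.7,33.5,4,0,0,0,-1]]])

```text
time: 16.77
tool_pos: [0.5306, 0.2083, 0.1738]
ee_rot: [0.001, -3.139, 0.002]
wrist_force: [0.4, -0.6, -0.2]
opening: 0.0855
finger_force: 0.0
```

play_rows(increments=[[[0,0,2,0,0,0,-0.7],[0,0,4,0,0,0,-0.5],[0,0,4,0,0,0,-0.5],[0,0,4,0,0,0,-0.5]]])

```text
time: 17.27
tool_pos: [0.5313, 0.2078, 0.1359]
ee_rot: [-0.002, -3.141, 0.001]
wrist_force: [-0.3, -0.0, -0.2]
opening: 0.064
finger_force: 0.0
```

```bash
python3 - <<'E'
from h import *
f=snap("scene");g=snap("top");s=arm.get_state();print(s['tool_pos'],s['opening'])
a=cv2.resize(f["img"][110:360,150:410],None,fx=2,fy=2);b=cv2.resize(g["img"][200:310,320:420],None,fx=2.8,fy=2.8)
b=cv2.copyMakeBorder(b,0,a.shape[0]-b.shape[0],0,0,cv2.BORDER_CONSTANT)
cv2.imwrite("pics/c5.png",np.hstack([a,b]));print(b.shape,a.shape)
E
```

```text
[0.532  0.2085 0.1369] 0.06370851537391128
(500, 280, 3) (500, 520, 3)
```

View pics/c5.png

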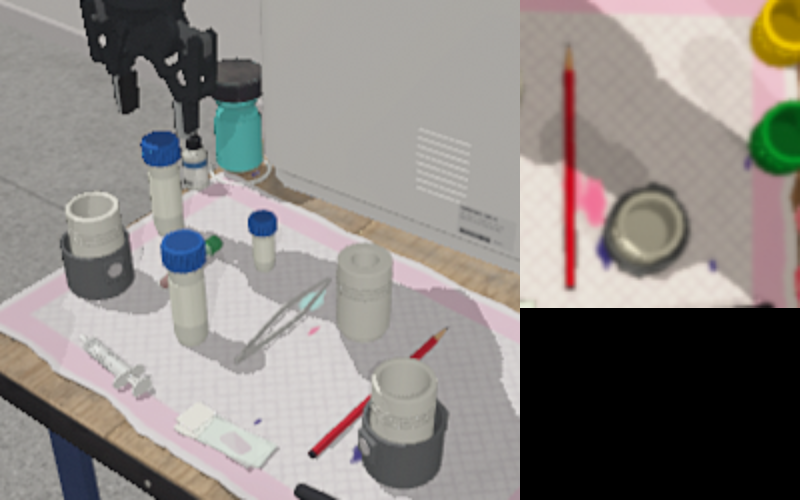

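Both sleeves are seated upright, and the gripper is above the far tall tube. I'll grip it and measure the sleeve mouths at scene crop (404,378) and (93,208), plus the top-view mouth at (642,222).

play_rows(increments=[[[0,0,1.5,0,0,0,-0.5],[0,0,3,0,0,0,-0.5],[0,0,4.5,0,0,0,-0.5],[0,0,4.5,0,0,0,-0.5],[0,0,4.5,0,0,0,0.3],[0,0,4.5,0,0,0,1],[0,0,4.5,0,0,0,1],[0,0,4.5,0,0,0,1],[0,0,4.5,0,0,0,1]]], squeeze=25)

```text
time: 18.5
tool_pos: [0.532, 0.2089, 0.0918]
ee_rot: [0.001, 3.141, 0.001]
wrist_force: [-1.6, -0.6, 3.1]
opening: 0.0333
finger_force: 25.0
```

```bash
python3 - <<'E'
from h import *
f=snap("scene");g=snap("top")
print("s2 top",atz(g,320+122/2.8,200+222/2.8,.084),"scene",atz(f,352,299.3,.084))
print("s1 scene",atz(f,150+93/2,110+208/2,.084))
E
```

```text
s2 top [ 0.4266 -0.1222  0.084 ] scene [ 0.4239 -0.1281  0.084 ]
s1 scene [0.4379 0.1977 0.084 ]
```

play_rows(increments=[[[0,0,-2,0,0,0,1],[0,0,-5,0,0,0,1],[0,0,-9,0,0,0,1],[0,0,-12,0,0,0,1],[2,-0.2,-12,0,0,0,1],[5,-0.4,-12,0,0,0,1],[8,-0.7,-11.5,0,0,0,1],[9.3,-0.7,-10.5,0,0,0,1],[9.3,-0.7,-9.5,0,0,0,1],[9.3,-0.7,-9.5,0,0,0,1]]])

```text
time: 19.85
tool_pos: [0.439, 0.2016, 0.1853]
ee_rot: [-0.001, -3.14, 0.001]
wrist_force: [0.2, 0.5, -0.7]
opening: 0.0334
finger_force: 25.0
```

```bash
python3 - <<'E'
from h import *
f=snap("scene");s=arm.get_state();print(s['tool_pos'],s['opening'],s['ee_rot'])
cv2.imwrite("pics/c6.png",cv2.resize(f["img"][130:270,140:260],None,fx=4,fy=4,interpolation=cv2.INTER_CUBIC))
for X in([.438,.2017,.095],[.438,.2017,.11],[.438,.2017,.084]):print((proj(f,X)-[140,130])*4)
E
```

```text
[0.4394 0.2017 0.1858] 0.03319598026164935 [-0.0015 -3.1411  0.0001]
[216.1856 311.2496]
[211.3482 281.5529]
[219.6707 332.645 ]
```

View pics/c6.png

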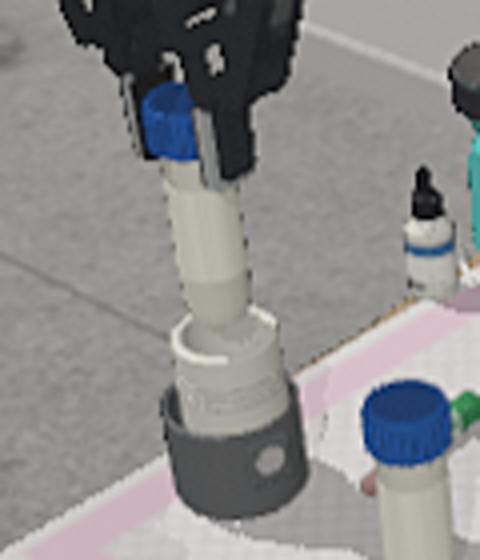

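The tube's foot is at about crop (217,325) and the sleeve mouth's centre is about (225,335). The sleeve therefore sits about 2 mm towards −y, so I'll correct and insert.

play_rows(increments=[[[0,-0.2,0,0,0,0,1],[0,-0.2,1,0,0,0,1],[0,-0.2,2,0,0,0,1],[0,-0.2,3,0,0,0,1],[0,-0.2,4,0,0,0,1],[0,-0.2,5,0,0,0,1],[0,-0.2,6,0,0,0,1],[0,-0.2,6.8,0,0,0,1],[0,-0.2,7.2,0,0,0,1],[0,-0.2,7.3,0,0,0,1]]])

```text
time: 21.15
tool_pos: [0.4385, 0.1998, 0.1131]
ee_rot: [-0.001, -3.141, 0.0]
wrist_force: [-0.2, 0.6, -0.2]
opening: 0.0334
finger_force: 25.0
```

play_rows(increments=[[[0,0,0,0,0,0,1],[0,0,0,0,0,0,1]]])

```text
time: 21.4
tool_pos: [0.4388, 0.1999, 0.1136]
ee_rot: [0.001, 3.141, 0.0]
wrist_force: [0.7, -0.3, -1.1]
opening: 0.0332
finger_force: 25.0
```

play_rows(increments=[[[0,0,0.1,0,0,0,1],[0,0,0.1,0,0,0,0.2],[0,0,0.1,0,0,0,-0.3],[0,0,0.1,0,0,0,-0.5],[0,0,0.1,0,0,0,-0.5],[0,0,-2,0,0,0,-0.5],[0,0,-5,0,0,0,-0.5],[0,0,-8,0,0,0,-0.5],[0,0,-9,0,0,0,-0.5]]])

```text
time: 22.52
tool_pos: [0.4396, 0.2003, 0.205]
ee_rot: [0.001, 3.139, 0.002]
wrist_force: [-0.0, -0.1, -0.0]
opening: 0.064
finger_force: 0.0
```

play_rows(increments=[[[0.2,-3.5,0,0,0,0,-0.5],[0.4,-7.5,0,0,0,0,-0.5],[0.6,-10.5,0,0,0,0,-0.5],[0.6,-11.3,2,0,0,0,-0.5],[0.6,-11.3,4.5,0,0,0,-0.5],[0.6,-11.3,6.5,0,0,0,-0.5],[0.6,-11.3,6.5,0,0,0,-0.5],[0.6,-11.3,6.5,0,0,0,-0.5]]])

```text
time: 23.52
tool_pos: [0.4326, 0.0869, 0.1385]
ee_rot: [-0.0, -3.141, -0.0]
wrist_force: [0.4, -0.7, -0.5]
opening: 0.0644
finger_force: 0.0
```

```bash
python3 - <<'E'
from h import *
f=snap("scene");s=arm.get_state();print(s['tool_pos'],s['opening'])
cv2.imwrite("pics/c7.png",cv2.resize(f["img"][130:290,140:300],None,fx=3.5,fy=3.5,interpolation=cv2.INTER_CUBIC))
E
```

```text
[0.433  0.087  0.1388] 0.06398711213089389
```

View pics/c7.png

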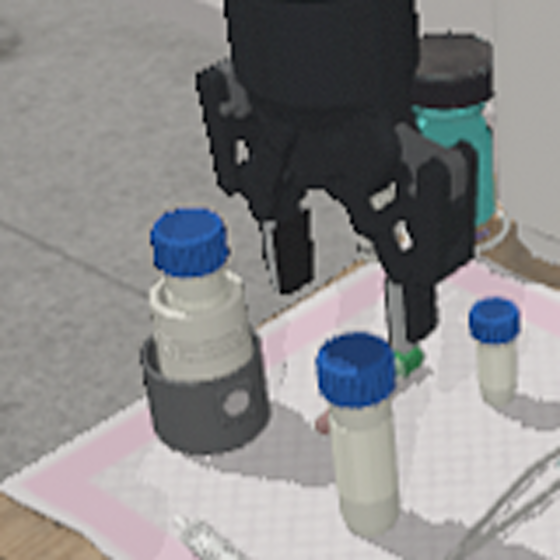

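The first tube stands seated in sleeve 1 (cap at crop 190,240). The gripper is centred over the second tube (cap at 356,365).

play_rows(increments=[[[0,0,1.5,0,0,0,-0.5],[0,0,3,0,0,0,-0.5],[0,0,4.6,0,0,0,-0.5],[0,0,4.6,0,0,0,-0.5],[0,0,4.6,0,0,0,0.3],[0,0,4.6,0,0,0,1],[0,0,4.6,0,0,0,1],[0,0,4.6,0,0,0,1],[0,0,4.6,0,0,0,1]]])

```text
time: 24.7
tool_pos: [0.433, 0.0869, 0.0927]
ee_rot: [0.001, 3.141, 0.0]
wrist_force: [-0.3, -1.0, 3.0]
opening: 0.033
finger_force: 25.0
```

play_rows(increments=[[[0,0,-2,0,0,0,1],[0,0,-5,0,0,0,1],[0,0,-9,0,0,0,1],[0,0,-12,0,0,0,1],[0.2,-4,-12,0,0,0,1],[0.3,-8,-12,0,0,0,1],[0.5,-12,-12,0,0,0,1],[0.6,-16,-12,0,0,0,1],[0.8,-20,-12,0,0,0,1],[0.8,-21.3,-11,0,0,0,1]]])

```text
time: 25.95
tool_pos: [0.4244, -0.1288, 0.2025]
ee_rot: [0.007, 3.14, -0.002]
wrist_force: [-0.5, 0.2, -0.7]
opening: 0.0332
finger_force: 25.0
```

play_rows(increments=[[[0,0,1,0,0,0,1],[0,0,1.5,0,0,0,1],[0,0,1.5,0,0,0,1],[0,0,1.5,0,0,0,1]]])

```text
time: 26.45
tool_pos: [0.4247, -0.1254, 0.1874]
ee_rot: [-0.002, 3.142, 0.0]
wrist_force: [0.7, 0.6, -1.0]
opening: 0.0337
finger_force: 25.0
```

```bash
python3 - <<'E'
from h import *
f=snap("scene");s=arm.get_state();print(s['tool_pos'],s['opening'])
cv2.imwrite("pics/c8.png",cv2.resize(f["img"][210:360,290:410],None,fx=4,fy=4,interpolation=cv2.INTER_CUBIC))
for z in(.095,.084):print((proj(f,[*s['tool_pos'][:2],z])-[290,210])*4)
E
```

```text
[ 0.4248 -0.1256  0.1875] 0.033213377262660285
[244.7793 329.7772]
[243.3383 352.793 ]
```

View pics/c8.png

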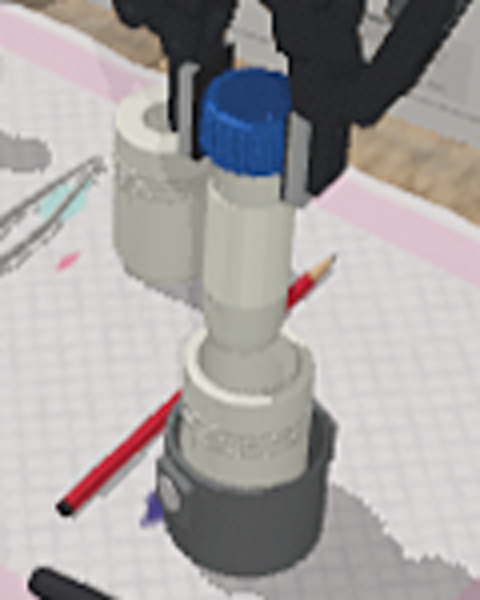

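Tube 2's foot is at about crop (246,350). The sleeve rim spans x 183–314 with its front edge near y 400–408. I'll overlay the predicted rim to judge the fore-aft offset.

```bash
python3 - <<'E'
from h import *
f=snap("scene");o=np.array([325,280]);k=9
im=cv2.resize(f["img"][280:340,325:380],None,fx=k,fy=k,interpolation=cv2.INTER_CUBIC)
a=np.linspace(0,2*np.pi,60)
for (x,y),c in(((.4248,-.1256),(0,0,255)),((.422,-.128),(255,0,0))):
  for r in(.023,.018):
    p=np.array([(proj(f,[x+r*np.cos(t),y+r*np.sin(t),.084])-o+.5)*k for t in a]).astype(int)
    cv2.polylines(im,[p],True,c,1)
cv2.imwrite("pics/c9.png",im)
E
```

```text
(no output)
```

View pics/c9.png

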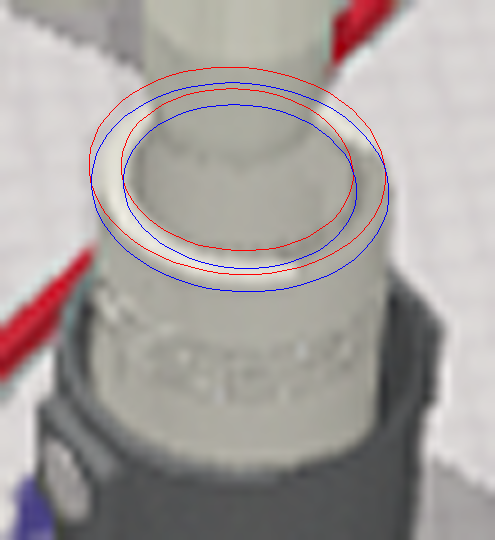

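The rim lies about midway between the two overlays, so the mouth is at about (0.4234, −0.127). I'll shift by about 1.5 mm and insert.

play_rows(increments=[[[0.15,-0.15,0,0,0,0,1],[0.15,-0.15,1,0,0,0,1],[0.15,-0.15,2,0,0,0,1],[0.15,-0.15,3,0,0,0,1],[0.15,-0.15,4,0,0,0,1],[0.15,-0.15,5,0,0,0,1],[0.15,-0.15,6,0,0,0,1],[0.15,-0.15,6.9,0,0,0,1],[0.15,-0.15,7.3,0,0,0,1],[0.15,-0.15,7.4,0,0,0,1]]])

```text
time: 27.8
tool_pos: [0.4228, -0.1277, 0.113]
ee_rot: [-0.001, -3.141, -0.0]
wrist_force: [-0.2, -1.3, 0.2]
opening: 0.0335
finger_force: 25.0
```

play_rows(increments=[[[0,0,0.1,0,0,0,1],[0,0,0.1,0,0,0,1],[0,0,0.1,0,0,0,0.2],[0,0,0.1,0,0,0,-0.3],[0,0,0.1,0,0,0,-0.5],[0,0,0.1,0,0,0,-0.5],[0,0,-2,0,0,0,-0.5],[0,0,-5,0,0,0,-0.5],[0,0,-9,0,0,0,-0.5],[0,0,-12,0,0,0,-0.5]]])

```text
time: 29.05
tool_pos: [0.4232, -0.1278, 0.2349]
ee_rot: [0.001, 3.14, -0.0]
wrist_force: [0.7, -0.4, 0.4]
opening: 0.0637
finger_force: 0.0
```

play_rows(increments=[[[0,3,0,0,0,0,-0.5],[0,7,0,0,0,0,-0.5],[0,9,0,0,0,0,-0.5],[0,9,0,0,0,0,-0.5]]])

```text
time: 29.55
tool_pos: [0.4228, -0.0364, 0.2333]
ee_rot: [0.005, -3.142, -0.0]
wrist_force: [0.3, -0.0, -0.3]
opening: 0.0642
finger_force: 0.0
```

```bash
python3 - <<'E'
from h import *
f=snap("scene");g=snap("top")
a=cv2.resize(f["img"][140:365,165:440],None,fx=1.8,fy=1.8);b=cv2.resize(g["img"][200:310,170:420],None,fx=1.15,fy=1.15)
b=cv2.copyMakeBorder(b,0,a.shape[0]-b.shape[0],0,0,cv2.BORDER_CONSTANT)
cv2.imwrite("pics/c10.png",np.hstack([a,b]))
E
```

```text
(no output)
```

View pics/c10.png

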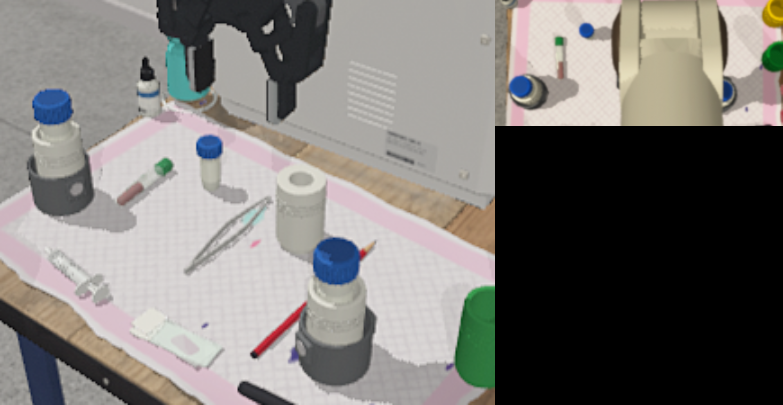

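Both buckets are upright, each with a seated sleeve and tube (caps at crop (53,105) and (336,260)). The narrow sleeve and vial are untouched and the gripper is clear, so I'm handing in.

```bash
python3 -c "
from bench import arm
print(arm.close_job())"
```

```text
the job is handed in; nothing more can be done
None
```

I handed the job in at about 30 s: both buckets stand upright, each with a wide sleeve and a tall tube seated in it, the narrow sleeve and small vial are untouched, and everything is let go; no verdict came back.

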